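# Fit a heat-press platen over its insulating sheet and hold it down

## Robot

A 6-joint arm with a two-finger parallel gripper is mounted at the origin on the work surface. World frame = base frame: x ahead of the robot, y to its left, z up, the work surface at z = 0. Lengths are in m, angles in degrees, forces in N, time in s.
With the tool pointing down it reaches from about 0.375 to 0.9 m from the base axis. Payload 3.1 kg.
Tool frame: the origin (TCP) lies between the finger pads; the fingertips stand 11 mm ahead of it and the grasp point (between the pads) lies 8 mm behind it; z points along the fingers, y is the line along which they close (so a half turn about z gives the same grasp; the last joint's range is limited). The gripper opens to 87 mm and grips with 3 to 60 N. Pads are 19 mm wide; open, the fingers measure 117 mm over their backs; the gripper's body (75 mm by 190 mm) begins 51 mm behind the grasp point.
Start: joints at [56.751, 30.224, 82.088, -0, 67.689, -10.227], TCP at [0.244, 0.575, 0.234] pointing down, gripper open.
Joint ranges: [-176.69, 176.69], [-43.24, 126.21], [12.49, 139.97], [-82, 262], [0, 151.66], [-163.58, 163.58]. Speed limits (degrees/s): [159.86, 159.86, 180, 180, 180, 180].

## Interface

Orientations are given as a 3x3 rotation matrix whose columns are the frame's x, y, z axes.
In Python, from rig import bot gives the robot as it stands.
- The arm moves only by the tool apply_moves, never from a script. Its argument "steps" is a list that holds one entry, the list of rows, each a list of 7 numbers: the shift along the tool's x, y, z in cm, then the turn, a rotation vector about the tool's x, y, z in degrees, then the gripper command: -1 is shut, 1 is fully open, values between are in proportion. In form: [[[dx, dy, dz, rx, ry, rz, jaw], ...]]. A call has 1 to 20 rows; each row is the pose to reach, as a shift and turn from the pose commanded when the call began, along the tool's axes at that moment; what a row does not reach only later rows make up. A row lasts 1/8 s, in which the tool goes at most 62.5 mm and 10.7 degrees, less where a joint would pass 70% of its speed; a pose out of reach is approached as far as the arm can. A call with a gripper value outside its range is refused whole. The fingers move at their own pace and stop on an object; the grip force is fixed at half the most. Time passes only in rows, so rows that repeat a pose let the fingers close. It gives the time, the measured TCP pose, the force, the opening and the grip force at its end, in the units of the state.
- bot.read_state(): the state, without advancing time (a new reading comes with each control period).
- bot.capture(name): name is "scene" or "top" or "wrist"; returns the picture (420x560x3 uint8, blue, green, red); there is no depth.
- bot.camera_model(name): a dict with "intrinsics" (3x3 intrinsics, pixels), "R" (3x3) and "t" (3): a world point X has camera coordinates R X + t. Camera axes: x right, y down, z forward; pixel columns grow to the right and rows downward; lengths in m; the calibration is good to about 2 mm. A picture is of the moment at which its call begins: read the wrist's pose just before it. camera_model takes no time and is no camera call; for the wrist camera it gives the pose at the moment of the call.
- bot.hand_in(): hands the job in; it is judged then, once.
The state is a dict: "time_s": time; "joint_positions": joint angles; "qvel": joint speeds; "tau": joint torques, N m; "position": TCP position; "tcp_rot": TCP orientation; "force": force on the tool from outside, world axes, zero at the start; "moment": the same for the moment, N m; "opening": opening from 0.0 (shut) to 1.0 (fully open); "grasp_force": force on a finger pad.
Only numpy, scipy, OpenCV 4.12 (cv2) and the standard library are available. Lean on these libraries where they do the work, as an engineer would, in place of code of your own. Each camera call takes 0.05 s, during which the arm holds its last target. There are 200 camera calls.

## Task

Fit the lower platen on the bare station of the heat press: first lay the pale green insulating sheet flat on the orange collar with its hole over the splined post and let go of it, then set the platen on the post, turn it until the splines mesh and slide it down onto the sheet. Push the platen on down until the sprung collar is at the bottom of its travel, and finish while still holding it pressed there; leave the mouse, the bowl and the reel alone.

Things in the scene. Friction and masses are not known exactly. Their poses are not given: they have to be found in the camera images.
- press: Cream heat press, fixed; origin on the table under its bare station. Base 50 mm high, x -65 to +85, y -70 to +430 mm in its own frame. Control hump 77 mm high over y 95 to 265, dark column 50 mm wide, 235 mm high at x 45, y 200; the head and brown handle (to 350 mm high, x -65 to +65, from y 200 on) are parked over the other, already fitted station at y 360.
- mount: Fixed upright steel splined post on the bare station; origin on its axis at its foot, on the press base, 50 mm above the table, z up. Core 24 mm diameter; six straight teeth 6 mm wide out to 40 mm diameter, one along its own +x, the others every 60 deg. Foot flange 80 mm diameter, 6 mm thick. Its yaw varies freely.
- mount_teeth (a point): On the post's axis at the tops of its teeth, 48 mm above the mount's origin. Above it stands only a plain pilot nose 24 mm in diameter, tapering to 18 mm, 8 mm high.
- collar (a joint): Downward travel of the sprung orange collar, m: 0 up, 0.008 on its stop. Spring preload 4.2 N, rate 1.2 N/mm, so about 14 N on it in all brings it to the stop (the platen's and sheet's weights of about 5 N count towards this, so they alone sink it about 1 mm).
- collar_top (a point): Centre of the flat top of the orange collar, a ring 58 mm outside and 44 mm inside diameter around the post; 30 mm above the mount's origin when the collar is up. The sheet rests on it.
- sheet: Pale green rigid insulating sheet, 120 x 60 x 6 mm (x, y, z), with a round hole 47 mm in diameter at its centre; origin at the centre of its underside. About 0.07 kg. It starts flat on the table. Any yaw is right once it lies on the collar.
- platen: Aluminium plate 120 x 60 x 12 mm (x, y, z) with a 6 mm brown-orange pad on top (2 mm in from the edges), on a round hub 58 mm in diameter, 32 mm high; 50 mm high in all, the plate from z = 32 to 44. Origin at the centre of the hub's underside, where the splined bore opens. 0.36 to 0.54 kg. Starts standing on its hub on the table, pad up.
- platen_bore (a point): Splined bore of the hub; this point is its closed end, 32 mm above the platen's origin. 44 mm diameter, six inner teeth 5.5 mm wide in to 28 mm diameter, at 30, 90, 150.. deg from the platen's +x: it meshes when the platen's yaw equals the mount's or differs by a multiple of 60 deg (play about 6 deg each way; any of the six is right). Unmeshed it stands on the post's teeth, 12 mm too high.
- mouse: White computer mouse, 105 x 58 x 28 mm, origin under its centre; to be left alone.
- bowl: Red bowl, 110 mm across, 55 mm high, origin under its centre; to be left alone.
- reel: Paper label reel lying flat, 90 mm diameter, 30 mm high, origin under its centre; to be left alone.
Things that resemble listed ones, but are neither listed nor needed, are in the scene too. Of the things that look like the sheet, the middle-sized one is meant.

How it is judged:
By the outcome, as a careful person would: the job done as asked, in the order asked, and still so for the second after the job is handed in, while the arm keeps its last pose, push and grip.
It also fails if it takes over 64 s, if anything falls off the work surface, if the arm or the gripper's body presses on something with over 40 N, if the wrist force passes 120 N, or if a joint passes its speed limit or range.

## Working session

There is one attempt and no reset: what is moved stays moved. The work goes in short steps, Python scripts to look and compute and a tool call to move; the robot and the scene stay as the last step left them, time stands still between calls to the robot, and variables do not carry over. Pictures are saved under pics/ and viewed, at most 11 in all, crops included, and the job is handed in when it is done.

Besides the shell and the picture viewer there is one more tool, called after "Emit:" as a command line: name --argument value ..., lists and objects as JSON in quotes. apply_moves: Moves the arm, as the interface text tells. Its arguments: {"type":"object","properties":{"steps":{"type":"array","items":{"type":"array","items":{"type":"array","items":{"type":"number"}}}}},"required":["steps"]}

```bash
mkdir -p pics; python3 - <<'E'
from rig import bot
import cv2
s=bot.read_state();print(s['time_s'],s['position'],s['tcp_rot'],s['force'])
for n in("scene","top"):
    im=bot.capture(n);cv2.imwrite(f"pics/{n}0.png",im);m=bot.camera_model(n);print(n,m)
E
```

```text
0.0 [0.24399811 0.57464733 0.2325837 ] [[-9.20372108e-01  3.91041965e-01 -1.16831959e-03]
 [ 3.91043536e-01  9.20370412e-01 -1.80522672e-03]
 [ 3.69367382e-04 -2.11834414e-03 -9.99997688e-01]] [0.27335117 0.00540428 0.5192895 ]
scene {'intrinsics': array([[403.19074673,   0.        , 280.1401142 ],
       [  0.        , 403.19074673, 208.87567569],
       [  0.        ,   0.        ,   1.        ]]), 'R': array([[-0.24455584,  0.9694066 ,  0.02105428],
       [ 0.57508248,  0.1624922 , -0.80179575],
       [-0.78068725, -0.18397589, -0.59722717]]), 't': array([ 0.14759167, -0.23065571,  1.6675566 ])}
top {'intrinsics': array([[395.64656025,   0.        , 278.71049777],
       [  0.        , 395.64656025, 210.67557436],
       [  0.        ,   0.        ,   1.        ]]), 'R': array([[ 0.03011707, -0.99953451,  0.00487156],
       [-0.97517149, -0.03045205, -0.21934729],
       [ 0.21939353,  0.00185549, -0.97563468]]), 't': array([-0.00378756,  0.57331555,  1.2076284 ])}
```

View pics/top0.png

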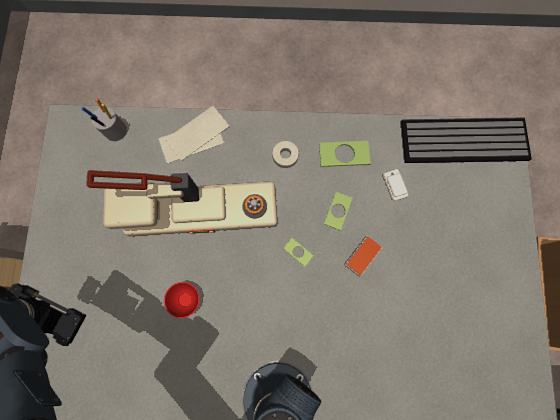

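View pics/scene0.png

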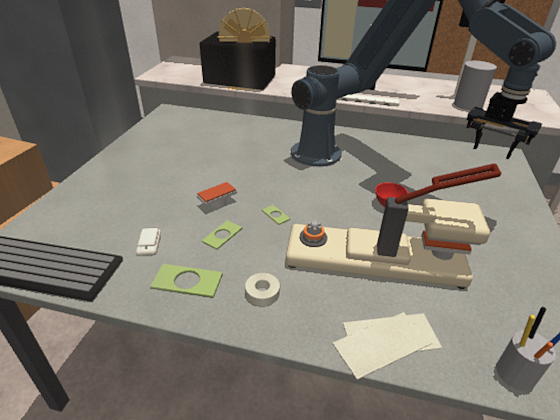

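Top view: the middle-sized green sheet is at (338,211), with a larger one at (345,153) and a smaller one at (298,252). The platen is at (363,256), the post with its orange collar at (254,205), and the bowl at (182,300). I'll measure these next.

```bash
cat > h.py <<'E'
import numpy as np, cv2
from rig import bot
def ray(m,px,z):
    px=np.atleast_2d(px).astype(float);K,R,t=m['intrinsics'],np.array(m['R']),np.array(m['t'])
    c=-R.T@t; d=(R.T@np.linalg.inv(K)@np.c_[px,np.ones(len(px))].T).T
    return c+d*((z-c[2])/d[:,2])[:,None]
def comps(im,lo,hi,amin):
    mk=cv2.inRange(cv2.cvtColor(im,cv2.COLOR_BGR2HSV),lo,hi)
    cs,_=cv2.findContours(mk,cv2.RETR_EXTERNAL,cv2.CHAIN_APPROX_NONE)
    return [c[:,0,:] for c in cs if cv2.contourArea(c)>amin]
def rect(m,c,z):
    p=ray(m,c,z)[:,:2]
    (x,y),(w,h),a=cv2.minAreaRect((p*1000).astype(np.float32))
    if w<h: w,h,a=h,w,a+90
    return np.round([x,y,w,h,(a+90)%180-90],1)
E
python3 - <<'E'
from h import *
for n in("top","scene"):
    im=cv2.imread(f"pics/{n}0.png");m=bot.camera_model(n)
    for c in comps(im,(30,70,80),(48,255,255),100): print(n,"green",c.mean(0),rect(m,c,.006))
    for c in comps(im,(3,150,100),(14,255,255),60): print(n,"orange",c.mean(0),"z50",rect(m,c,.05),"z80",rect(m,c,.08))
for c in comps(im,(0,0,0),(1,1,1),1e9):pass
a=cv2.imread("pics/top0.png")[180:230,100:285]
cv2.imwrite("pics/a.png",cv2.resize(a,None,fx=4,fy=4,interpolation=2))
E
```

```text
top green [297.984375 251.53125 ] [450.9 -53.4  93.1  47.4  51.8]
top green [337.76041667 210.53125   ] [ 593.6 -184.5  121.1   59.9  -19.7]
top green [344.11267606 153.26056338] [ 798.6 -208.1  172.9   88.2  -85.5]
top orange [363.87804878 255.1097561 ] z50 [ 440.4 -260.3  115.    53.9  -37.1] z80 [ 436.9 -253.8  112.2   52.6  -37.1]
top orange [253.63461538 204.28846154] z50 [595.6  95.3  59.5  59.2  16.3] z80 [588.4  93.3  58.1  57.8  16.3]
top orange [115.77372263 179.54744526] z50 [665.3 554.1 190.9  45.4  89.6] z80 [656.4 541.1 186.3  44.3  89.6]
scene green [187.20481928 280.24698795] [ 798.1 -209.7  173.    91.9  -85.4]
scene green [221.5   234.275] [ 594.6 -185.9  122.7   62.1  -19.6]
scene green [275.5        214.07142857] [453.4 -53.6  95.8  48.6  51.6]
scene orange [544.48717949 349.43589744] z50 [821.3 646.   64.4   9.  -40.1] z80 [847.  628.4  61.9   8.6 -40.1]
scene orange [443.84821429 242.83035714] z50 [496.1 466.5 122.5  63.5 -84.3] z80 [534.7 456.  117.7  60.9 -84.3]
scene orange [313.484375 232.96875 ] z50 [564.2  88.9  57.9  57.8 -85.7] z80 [600.1  93.4  55.6  55.5 -85.7]
scene orange [216.24 191.28] z50 [ 442.  -260.6  114.8   57.6  -37.7] z80 [ 482.8 -242.3  110.3   55.3  -37.7]
scene orange [448.06944444 180.89814815] z50 [148.9 499.7 489.7  63.  -52.3] z80 [201.2 487.9 470.3  60.5 -52.3]
```

View pics/a.png

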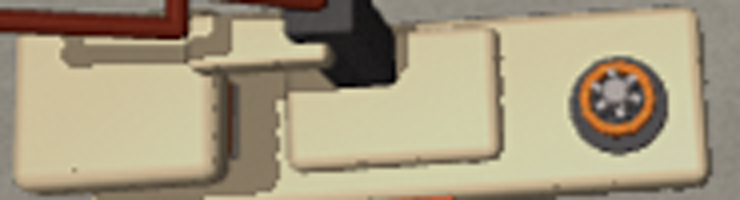

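```bash
cat >> h.py <<'E'
from scipy.spatial.transform import Rotation as Ro
def go(p,yaw):
    """shift (cm) and rotvec (deg) in tool axes to reach TCP p, pointing down, tool y at yaw (mod 180)"""
    s=bot.read_state();R=np.array(s['tcp_rot'])
    cur=np.degrees(np.arctan2(R[1,1],R[0,1])); yaw=cur+((yaw-cur+90)%180-90)
    a=np.radians(yaw);y=np.array([np.cos(a),np.sin(a),0]);z=np.array([0,0,-1.]);T=np.c_[np.cross(y,z),y,z]
    return np.round(np.r_[R.T@(np.array(p)-s['position'])*100,Ro.from_matrix(R.T@T).as_rotvec(degrees=True)],2)
E
python3 - <<'E'
from h import *
s=bot.read_state();R=s['tcp_rot'];m=bot.camera_model('wrist')
Rc=m['R'];c=-Rc.T@m['t'];print("cam in tool",R.T@(c-s['position']),(Rc@R).T.round(3))
print(m['intrinsics'][0,0])
for p in [(.42,.08,.28),(.50,.05,.28)]: print(go(p,67))
E
```

```text
cam in tool [ 0.08462125 -0.00057453 -0.15026135] [[ 0.    -0.953 -0.304]
 [ 1.    -0.     0.001]
 [-0.001 -0.304  0.953]]
292.268071411297
[-3.554e+01 -3.866e+01 -4.670e+00 -1.100e-01 -2.000e-02 -2.000e-02]
[-4.408e+01 -3.829e+01 -4.680e+00 -1.100e-01 -2.000e-02 -2.000e-02]
```

Emit:
apply_moves --steps '[[[-9,-10,0,0,0,0,1],[-18,-20,0,0,0,0,1],[-27,-30,0,0,0,0,1],[-35.5,-38.7,0,0,0,0,1],[-35.5,-38.7,0,0,0,0,1],[-35.5,-38.7,0,0,0,0,1],[-35.5,-38.7,0,0,0,0,1],[-35.5,-38.7,0,0,0,0,1],[-43,-36,0,0,0,0,1],[-50.5,-31,0,0,0,0,1],[-50.5,-31,0,0,0,0,1],[-50.5,-31,0,0,0,0,1],[-50.5,-31,0,0,0,0,1],[-50.5,-31,0,0,0,0,1]]]'

```text
time_s: 1.85
position: [0.586, 0.0926, 0.2333]
tcp_rot: [[-0.921, 0.391, -0.002], [0.391, 0.921, 0.0], [0.002, -0.001, -1.0]]
force: [-0.0, 0.3, 0.7]
opening: 1.001
grasp_force: 0.0
```

```bash
python3 - <<'E'
from h import *
s=bot.read_state();print(s['time_s'],s['position'],s['joint_positions'])
m=bot.camera_model('wrist');im=bot.capture('wrist');cv2.imwrite("pics/w1.png",im)
for c in comps(im,(3,150,100),(18,255,255),200):
    print(c.mean(0),rect(m,c,.08), cv2.minEnclosingCircle(ray(m,c,.08)[:,:2].astype(np.float32)*1000))
np.save("w1.npy",m,allow_pickle=True)
E
```

```text
1.85 [0.5860476  0.09264625 0.23334304] [-1.79786208e+00  2.78266120e+01  8.66993183e+01 -2.78001355e-03
  6.55945570e+01 -6.87972941e+01]
[282.01973684 201.93421053] [587.5  93.8  58.4  58.2  67. ] ((587.3125, 93.51853942871094), 30.192607879638672)
```

View pics/w1.png

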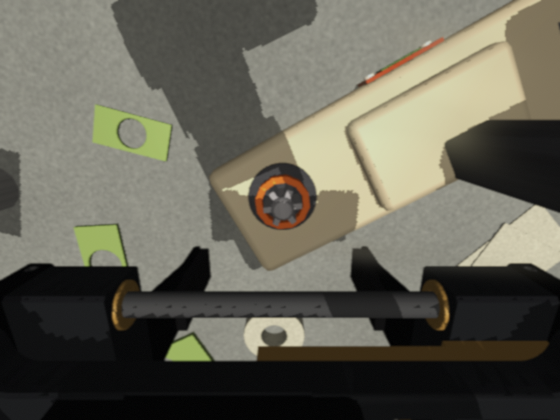

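The post and collar are at (282,202), and the collar centre agrees with the top view at about (587.5, 93.7) mm. Next I'll get the tooth phase from brightness on a ring at tooth-top height.

```bash
cat >> h.py <<'E'
def proj(m,X):
    c=(np.array(m['R'])@np.atleast_2d(X).T).T+m['t'];u=(m['intrinsics']@c.T).T;return u[:,:2]/u[:,2:]
def phase(im,m,c,z,r):
    th=np.radians(np.arange(0,360,1));g=cv2.cvtColor(im,cv2.COLOR_BGR2GRAY).astype(np.float32)
    S=0
    for q in r:
        uv=proj(m,np.c_[c[0]+q*np.cos(th),c[1]+q*np.sin(th),0*th+z]).astype(np.float32)
        S=S+cv2.remap(g,uv[:,0].copy(),uv[:,1].copy(),1)[:,0]
    F=np.fft.fft(S/len(r));return (-np.degrees(np.angle(F[6]))/6)%60,np.abs(F[1:13]).round()
E
python3 - <<'E'
from h import *
m=np.load("w1.npy",allow_pickle=True).item();im=cv2.imread("pics/w1.png")
for c in[(.5875,.0937),(.5885,.0937),(.5865,.0937),(.5875,.0950)]:
  for r in[(.0135,.015,.0165),(.015,.017,.019)]: print(c,phase(im,m,c,.098,r))
a=phase(im,m,(.5875,.0937),.098,(.015,.017))[0]
k=8;o=cv2.resize(im[165:240,245:320],None,fx=k,fy=k,interpolation=cv2.INTER_CUBIC)
for i in range(6):
    t=np.radians(a+60*i);uv=(proj(m,[.5875+.02*np.cos(t),.0937+.02*np.sin(t),.098])[0]-[245,165]+.5)*k
    cv2.circle(o,tuple(int(v) for v in uv),4,(0,255,0),-1)
cv2.imwrite("pics/c1.png",o)
for c in comps(im,(30,70,80),(48,255,255),300): print("green",c.mean(0),rect(m,c,.006))
print(go((.594,-.185,.10),70.3))
E
```

```text
(0.5875, 0.0937) (np.float32(14.278298), array([3132., 2173.,  512.,  835., 2565., 6564., 1735.,  669.,  383.,
        277.,  910., 1521.], dtype=float32))
(0.5875, 0.0937) (np.float32(14.66151), array([1304., 2090.,  781.,  895., 2147., 5309., 1627.,  775.,  490.,
        213.,  982., 1810.], dtype=float32))
(0.5885, 0.0937) (np.float32(14.439685), array([2857., 2608.,  266.,  474., 1440., 6282., 2813.,  940.,  529.,
         79.,  314., 1413.], dtype=float32))
(0.5885, 0.0937) (np.float32(14.817497), array([1345., 2458.,  744.,  702., 1731., 5220., 2796., 1121.,  626.,
        247.,  391., 1683.], dtype=float32))
(0.5865, 0.0937) (np.float32(14.135823), array([3083., 1813.,  718., 1142., 3622., 6084.,  644.,  535.,  245.,
        822., 1434., 1253.], dtype=float32))
(0.5865, 0.0937) (np.float32(14.5438385), array([1120., 1599.,  776.,  895., 2444., 4857.,  367.,  645.,  350.,
        579., 1379., 1435.], dtype=float32))
(0.5875, 0.095) (np.float32(16.17043), array([2948., 2138.,  694.,  718., 3074., 5744., 2212.,  958.,  271.,
        502., 1279., 1082.], dtype=float32))
(0.5875, 0.095) (np.float32(16.23842), array([1314., 2308., 1102.,  751., 2272., 4726., 2219.,  973.,  414.,
        336., 1222., 1339.], dtype=float32))
green [187.3364486  350.99065421] [ 767.6 -146.8   72.2   48.8   67. ]
green [100.37078652 244.24719101] [ 565.5 -173.8   64.7   61.9  -20.1]
green [130.90045249 132.53393665] [450.4 -51.9  94.2  47.1  52. ]
[-11.57 -25.25  13.36  -0.03  -0.07  -3.3 ]
```

View pics/c1.png

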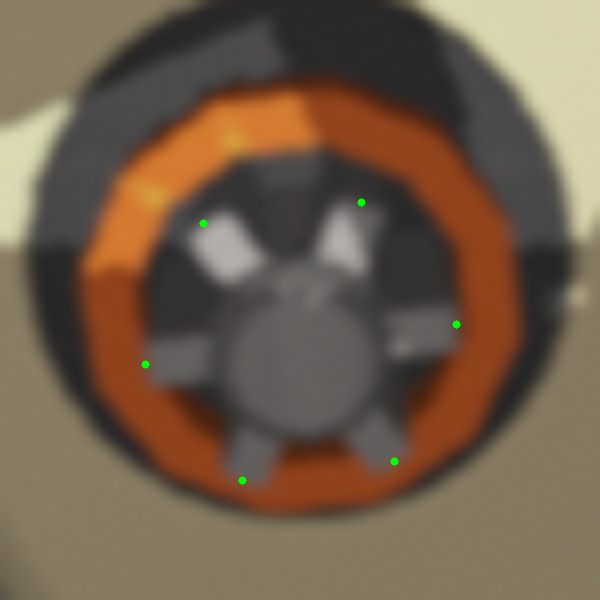

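Emit:
apply_moves --steps '[[[-2.5,-5.5,0,0,0,0,1],[-5,-11,3,0,0,0,1],[-7.5,-17,7,0,0,-3.3,1],[-9.5,-22,11,0,0,-3.3,1],[-11.6,-25.2,13.3,0,0,-3.3,1],[-11.6,-25.2,13.3,0,0,-3.3,1],[-11.6,-25.2,13.3,0,0,-3.3,1]]]'

```text
time_s: 2.78
position: [0.5955, -0.1845, 0.1008]
tcp_rot: [[-0.941, 0.338, -0.001], [0.338, 0.941, 0.001], [0.001, 0.001, -1.0]]
force: [0.3, 0.2, -0.7]
opening: 0.998
grasp_force: 0.0
```

```bash
python3 - <<'E'
from h import *
s=bot.read_state();print(s['time_s'],s['position'])
m=bot.camera_model('wrist');im=bot.capture('wrist');cv2.imwrite("pics/w2.png",im)
mk=cv2.inRange(cv2.cvtColor(im,cv2.COLOR_BGR2HSV),(30,70,60),(48,255,255))
cs,hi=cv2.findContours(mk,cv2.RETR_CCOMP,cv2.CHAIN_APPROX_NONE)
for c,h in zip(cs,hi[0]):
    if cv2.contourArea(c)>1000: print("hole" if h[3]>=0 else "outer",c[:,0].mean(0),rect(m,c[:,0],.006))
print(go((.594,-.185,.012),70.3))
E
```

```text
2.775 [ 0.59548046 -0.18448652  0.10077558]
outer [278.26873385 210.48578811] [ 591.8 -185.2  119.6   60.   -19.7]
hole [278.21678322 214.76223776] [ 591.2 -185.1   46.2   45.6   24.8]
outer [393.3164557   10.13080169] [476.  -58.8  78.   22.   70.3]
[ 0.14 -0.18  8.94  0.03  0.    0.  ]
```

View pics/w2.png

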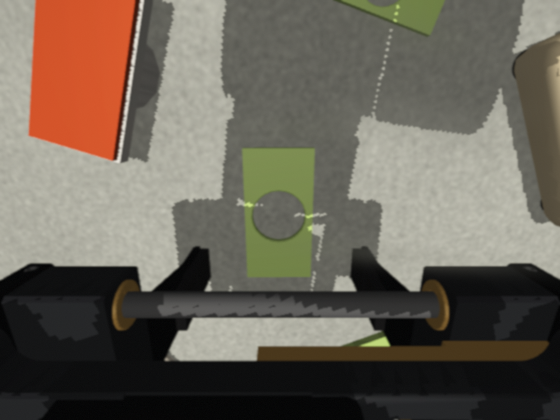

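The sheet sits squarely between the fingers, with its hole at (278,215), so I'll descend and grip it.

```bash
python3 - <<'E'
from h import *
print(go((.592,-.185,.0125),70.3))
E
```

```text
[ 0.32 -0.25  8.89  0.03  0.    0.  ]
```

Emit:
apply_moves --steps '[[[0.3,-0.2,3,0,0,0,1],[0.3,-0.2,6,0,0,0,1],[0.3,-0.2,8,0,0,0,1],[0.3,-0.2,8.8,0,0,0,1],[0.3,-0.2,8.8,0,0,0,-1],[0.3,-0.2,8.8,0,0,0,-1],[0.3,-0.2,8.8,0,0,0,-1],[0.3,-0.2,8.8,0,0,0,-1],[0.3,-0.2,8.8,0,0,0,-1],[0.3,-0.2,8.8,0,0,0,-1]]]'

```text
time_s: 4.08
position: [0.5931, -0.186, 0.0133]
tcp_rot: [[-0.941, 0.338, 0.001], [0.338, 0.941, -0.001], [-0.001, -0.0, -1.0]]
force: [0.3, 0.1, 6.4]
opening: 0.683
grasp_force: 30.0
```

Emit:
apply_moves --steps '[[[0,0,-3,0,0,0,-1],[0,0,-8,0,0,0,-1],[0,0,-13,0,0,0,-1],[0,0,-13,0,0,0,-1],[0,0,-13,0,0,0,-1]]]'

```text
time_s: 4.7
position: [0.5917, -0.1853, 0.1416]
tcp_rot: [[-0.941, 0.337, -0.002], [0.337, 0.941, 0.001], [0.002, 0.0, -1.0]]
force: [0.0, 0.6, -0.8]
opening: 0.684
grasp_force: 30.0
```

```bash
python3 - <<'E'
from h import *
s=bot.read_state();print(s['time_s'],s['position'],s['opening'],s['force'])
R=s['tcp_rot'];p=s['position']
m=bot.camera_model('wrist');im=bot.capture('wrist');cv2.imwrite("pics/w3.png",im)
mk=cv2.inRange(cv2.cvtColor(im,cv2.COLOR_BGR2HSV),(30,60,50),(48,255,255))
cs,hi=cv2.findContours(mk,cv2.RETR_CCOMP,cv2.CHAIN_APPROX_NONE)
z=p[2]-.006
for c,h in zip(cs,hi[0]):
    if cv2.contourArea(c)>1000:
        r=rect(m,c[:,0],z);print("hole" if h[3]>=0 else "outer",c[:,0].mean(0),r,"tool mm",(R.T@(np.r_[r[:2]/1000,z]-p)*1000).round(1))
print(go((.5875,.0935,.18),70.3))
E
```

```text
4.7 [ 0.59168475 -0.1853231   0.14162695] 0.684165845954576 [ 0.02952332  0.58564566 -0.76772886]
outer [294.27457627 332.16949153] [ 638.2 -190.9   80.6   22.4   69.5] tool mm [-45.7  10.4   5.9]
outer [280.1858864  230.05335628] [ 570.  -177.9   77.8   60.4  -19.4] tool mm [22.9 -0.3  6. ]
outer [372.12738854  19.44267516] [ 486.8 -104.7   55.2   21.2   70.3] tool mm [125.9  40.5   6.3]
[ 9.77 26.1  -3.87  0.03 -0.22 -0.03]
```

View pics/w3.png

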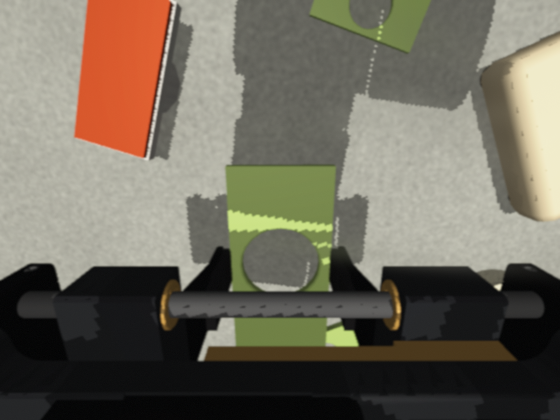

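Emit:
apply_moves --steps '[[[1.5,4,-3.9,0,0,0,-1],[3.5,9.5,-3.9,0,0,0,-1],[5.5,15,-3.9,0,0,0,-1],[7.5,20.5,-3.9,0,0,0,-1],[9,24.5,-3.9,0,0,0,-1],[9.7,26.1,-3.9,0,0,0,-1],[9.7,26.1,-3.9,0,0,0,-1],[9.7,26.1,-3.9,0,0,0,-1],[9.7,26.1,0,0,0,0,-1],[9.7,26.1,1.5,0,0,0,-1],[9.7,26.1,2.5,0,0,0,-1],[9.7,26.1,2.5,0,0,0,-1]]]'

```text
time_s: 6.25
position: [0.5894, 0.0921, 0.1172]
tcp_rot: [[-0.941, 0.338, -0.001], [0.338, 0.941, -0.0], [0.001, -0.0, -1.0]]
force: [-0.1, -0.0, -0.4]
opening: 0.678
grasp_force: 30.0
```

```bash
python3 - <<'E'
from h import *
s=bot.read_state();print(s['time_s'],s['position'],s['opening'],s['force'],go((.5885,.0932,.093),70.3))
im=bot.capture('wrist');cv2.imwrite("pics/w4.png",im[130:330,150:430].repeat(2,0).repeat(2,1))
E
```

```text
6.25 [0.58939548 0.09211542 0.11720813] 0.6783670170538515 [-0.09258024 -0.02143735 -0.41709964] [ 0.12  0.07  2.42 -0.02 -0.04 -0.07]
```

View pics/w4.png

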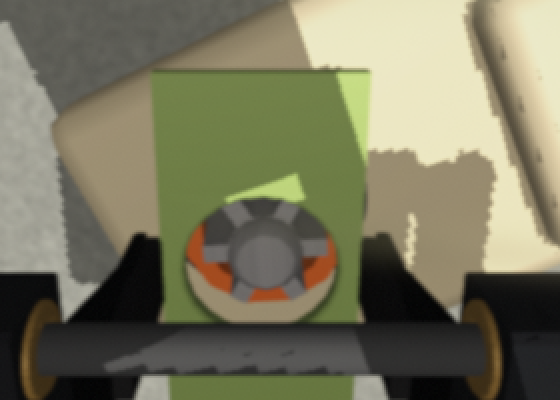

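```bash
python3 - <<'E'
from h import *
s=bot.read_state();p,R=s['position'],s['tcp_rot'];m=bot.camera_model('wrist')
f=lambda u,v,z:((ray(m,(150+u/2,130+v/2),z)[0]-p)@R*1000).round(1)
zt=p[2]-.006
print("teeth",f(264.5,249,.098),"nose",f(266,257,.106))
print("hole L,R,top",f(186,255,zt),f(337,255,zt),f(262,197,zt),"sheet edge",f(262,71,zt))
E
```

```text
teeth [ 2.2  0.9 19.9] nose [ 3.3  1.3 11.9]
hole L,R,top [  7.  -22.4   6. ] [ 6.9 22.2  6. ] [25.2  0.1  6. ] sheet edge [61.2  0.   6. ]
```

The nose is at crop (266,257), nearly centred in the hole at (262,260). I'll correct by 1 mm each way, lower the sheet onto the collar and release it.

Emit:
apply_moves --steps '[[[0.1,0.1,0,0,0,0,-1],[0.1,0.1,0.7,0,0,0,-1],[0.1,0.1,1.4,0,0,0,-1],[0.1,0.1,2.0,0,0,0,-1],[0.1,0.1,2.4,0,0,0,-1],[0.1,0.1,2.5,0,0,0,-1],[0.1,0.1,2.5,0,0,0,-1]]]'

```text
time_s: 7.18
position: [0.5885, 0.094, 0.0928]
tcp_rot: [[-0.941, 0.337, -0.001], [0.337, 0.941, 0.0], [0.001, -0.0, -1.0]]
force: [-1.3, -0.5, 3.8]
opening: 0.68
grasp_force: 30.0
```

Emit:
apply_moves --steps '[[[0,0,0,0,0,0,1],[0,0,0,0,0,0,1],[0,0,0,0,0,0,1],[0,0,0,0,0,0,1],[0,0,-1,0,0,0,1],[0,0,-4,0,0,0,1],[0,0,-9,0,0,0,1],[0,0,-14,0,0,0,1],[0,0,-14,0,0,0,1],[0,0,-14,0,0,0,1]]]'

```text
time_s: 8.43
position: [0.5883, 0.094, 0.2327]
tcp_rot: [[-0.941, 0.337, -0.0], [0.337, 0.941, 0.0], [0.0, -0.0, -1.0]]
force: [-1.0, 0.6, -0.1]
opening: 1.0
grasp_force: 0.0
```

```bash
python3 - <<'E'
from h import *
s=bot.read_state();print(s['time_s'],s['position'],s['opening'],s['force'])
m=bot.camera_model('wrist');im=bot.capture('wrist')
mk=cv2.inRange(cv2.cvtColor(im,cv2.COLOR_BGR2HSV),(30,60,50),(48,255,255))
cs,hi=cv2.findContours(mk,cv2.RETR_CCOMP,cv2.CHAIN_APPROX_NONE)
for c,h in zip(cs,hi[0]):
    if cv2.contourArea(c)>1000: print("hole" if h[3]>=0 else "outer",c[:,0].mean(0),rect(m,c[:,0],.086))
cv2.imwrite("pics/w5.png",im[100:350,140:420].repeat(2,0).repeat(2,1))
for c in((.5875,.0935),(.5885,.094)):print(phase(im,m,c,.098,(.0135,.015,.0165)))
print(go((.44,-.2605,.20),53))
E
```

```text
8.425 [0.58826416 0.09399513 0.23270015] 0.9999106993700821 [-1.00011648  0.59988214 -0.12274446]
outer [280.08510638 197.93920973] [587.   94.2 120.   61.5 -19.7]
hole [280.31496063 202.14173228] [587.2  94.1  48.1  47.4 -64.8]
outer [130.61160714 121.94196429] [462.7 -15.2  74.6  37.2  52.1]
(np.float32(13.578063), array([3688., 2012.,  350., 1176., 2988., 6885., 1564.,  384.,   53.,
        654., 1074., 1372.], dtype=float32))
(np.float32(14.634072), array([3601., 2350.,  155.,  900., 1996., 6686., 2544.,  817.,  259.,
        354.,  551., 1348.], dtype=float32))
[  1.94 -38.35   3.2   -0.06  -0.12  17.28]
```

View pics/w5.png

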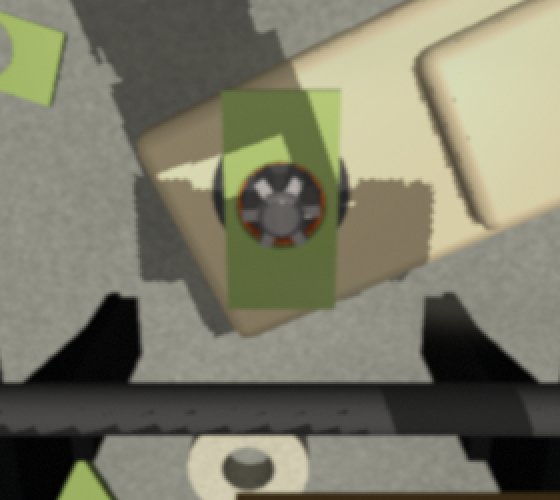

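The sheet lies flat, centred on the post, with its hole at crop (281,205). On to the platen.

Emit:
apply_moves --steps '[[[0.3,-6,0,0,0,0,1],[0.6,-12,0,0,0,4,1],[0.9,-18,0,0,0,8,1],[1.2,-24,1,0,0,12,1],[1.5,-30,4,0,0,17,1],[1.8,-35,7,0,0,17.4,1],[1.9,-38.3,10.2,0,0,17.4,1],[1.9,-38.3,10.2,0,0,17.4,1],[1.9,-38.3,10.2,0,0,17.4,1]]]'

```text
time_s: 9.6
position: [0.4412, -0.2593, 0.1298]
tcp_rot: [[-0.797, 0.604, -0.002], [0.604, 0.797, 0.002], [0.003, 0.001, -1.0]]
force: [-0.5, 0.4, 0.1]
opening: 1.001
grasp_force: 0.0
```

```bash
python3 - <<'E'
from h import *
s=bot.read_state();print(s['time_s'],s['position'],s['joint_positions'].round(1))
m=bot.camera_model('wrist');im=bot.capture('wrist');cv2.imwrite("pics/w6.png",im)
for c in comps(im,(3,150,80),(14,255,255),2000):
    r=rect(m,c,.05);print(c.mean(0),r,c.min(0),c.max(0))
    print(go((*(r[:2]/1000),.031),r[4]+90))
E
```

```text
9.6 [ 0.44120968 -0.25928052  0.12984445] [-43.   30.7 103.7   0.   45.8 -95.9]
[277.61818182 217.63896104] [ 438.7 -260.6  114.1   54.4  -37.2] [243 155] [312 284]
[ 0.15 -0.31  9.95  0.02 -0.05  0.12]
```

Emit:
apply_moves --steps '[[[0.15,-0.25,4,0,0,0,1],[0.15,-0.25,7,0,0,0,1],[0.15,-0.25,9,0,0,0,1],[0.15,-0.25,9.95,0,0,0,1],[0.15,-0.25,9.95,0,0,0,1],[0.15,-0.25,9.95,0,0,0,-1],[0.15,-0.25,9.95,0,0,0,-1],[0.15,-0.25,9.95,0,0,0,-1],[0.15,-0.25,9.95,0,0,0,-1],[0.15,-0.25,9.95,0,0,0,-1]]]'

```text
time_s: 10.9
position: [0.4392, -0.2613, 0.0315]
tcp_rot: [[-0.797, 0.604, 0.001], [0.604, 0.797, -0.0], [-0.001, 0.0, -1.0]]
force: [0.9, 1.0, 4.4]
opening: 0.685
grasp_force: 30.0
```

Emit:
apply_moves --steps '[[[0,0,-2,0,0,0,-1],[0,0,-6,0,0,0,-1],[0,0,-11,0,0,0,-1],[0,0,-15,0,0,0,-1],[0,0,-15,0,0,0,-1],[0,0,-15,0,0,0,-1]]]'

```text
time_s: 11.65
position: [0.4376, -0.2602, 0.1794]
tcp_rot: [[-0.797, 0.604, -0.003], [0.604, 0.797, 0.003], [0.004, 0.0, -1.0]]
force: [-1.0, 0.1, -6.4]
opening: 0.684
grasp_force: 30.0
```

```bash
python3 - <<'E'
from h import *
s=bot.read_state();R,p=s['tcp_rot'],s['position'];print(s['time_s'],p,s['force'],s['opening'],s['grasp_force'])
m=bot.camera_model('wrist');im=bot.capture('wrist');cv2.imwrite("pics/w7.png",im)
mk=cv2.inRange(cv2.cvtColor(im,cv2.COLOR_BGR2HSV),(3,150,60),(14,255,255))
for c in comps(im,(3,150,60),(14,255,255),500):
    z=p[2]+.019; r=rect(m,c,z);q=(ray(m,c,z)-p)@R*1000
    print(c.mean(0),r,"tool x max",q[:,0].max().round(1),"y range",q[:,1].min().round(1),q[:,1].max().round(1))
print("tool y yaw",np.degrees(np.arctan2(R[1,1],R[0,1])),go((.5873,.0938,.22),44.2))
E
```

```text
11.65 [ 0.43761882 -0.26021816  0.17935673] [-1.03297666  0.10066982 -6.40683346] 0.6835678719091949 29.99995985068381
[280.04330709 331.88976378] [ 457.6 -276.    54.4   18.3   52.8] tool x max -16.3 y range -27.7 26.7
[280.06950673 232.97982063] [ 413.7 -242.9   58.9   54.8  -37.1] tool x max 59.0 y range -28.1 26.8
tool y yaw 52.878208103476254 [ 9.43 37.26 -4.05  0.   -0.3   8.68]
```

Emit:
apply_moves --steps '[[[1,4,-4,0,0,0,-1],[2.4,9.5,-4,0,0,2,-1],[3.8,15,-4,0,0,4,-1],[5.2,20.5,-4,0,0,6,-1],[6.6,26,-4,0,0,8.7,-1],[8,31.5,-4,0,0,8.7,-1],[9,35.5,-4,0,0,8.7,-1],[9.3,37.3,-4,0,0,8.7,-1],[9.3,37.3,-4,0,0,8.7,-1],[9.3,37.3,0,0,0,8.7,-1],[9.3,37.3,2.2,0,0,8.7,-1],[9.3,37.3,2.2,0,0,8.7,-1],[9.3,37.3,2.2,0,0,8.7,-1]]]'

```text
time_s: 13.32
position: [0.5904, 0.0911, 0.1596]
tcp_rot: [[-0.696, 0.718, 0.001], [0.718, 0.696, -0.0], [-0.001, 0.0, -1.0]]
force: [1.2, -0.1, -4.7]
opening: 0.687
grasp_force: 30.0
```

```bash
python3 - <<'E'
from h import *
s=bot.read_state();R=s['tcp_rot'];print(s['time_s'],s['position'],s['force'],np.degrees(np.arctan2(R[1,1],R[0,1])))
print(go((.5883,.0931,.13),44.2))
for n in("scene","top"):
    im=bot.capture(n);cv2.imwrite(f"pics/{n}8.png",im);m=bot.camera_model(n)
m=bot.camera_model("scene");u=proj(m,[.5875,.0937,.12])[0].astype(int);im=cv2.imread("pics/scene8.png")
cv2.imwrite("pics/s8.png",cv2.resize(im[u[1]-60:u[1]+50,u[0]-70:u[0]+70],None,fx=5,fy=5,interpolation=2))
E
```

```text
13.325 [0.59036282 0.09114604 0.15958578] [ 1.19507943 -0.14779147 -4.70980613] 44.10512196445807
[ 0.29 -0.01  2.96  0.02  0.05 -0.09]
```

View pics/s8.png

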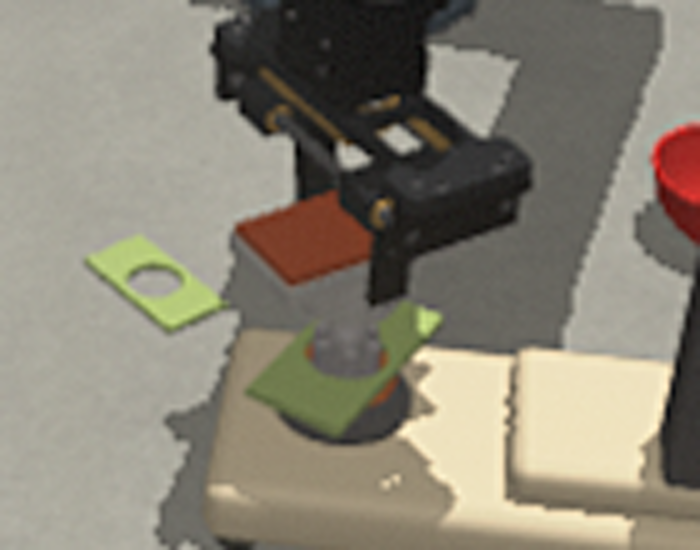

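The platen hovers over the post at crop (345,330), with the sheet lying flat beneath it. I'll average a few pose readings to remove noise.

Emit:
apply_moves --steps '[[[0,0,0,0,0,0,-1]]]'

```text
time_s: 13.55
position: [0.5906, 0.092, 0.1602]
tcp_rot: [[-0.697, 0.717, 0.002], [0.717, 0.697, -0.0], [-0.002, 0.001, -1.0]]
force: [-0.4, -0.6, -5.4]
opening: 0.685
grasp_force: 30.0
```

Emit:
apply_moves --steps '[[[0,0,0,0,0,0,-1]]]'

```text
time_s: 13.68
position: [0.5902, 0.0923, 0.1597]
tcp_rot: [[-0.697, 0.717, 0.001], [0.717, 0.697, -0.0], [-0.001, 0.001, -1.0]]
force: [0.2, -0.1, -5.6]
opening: 0.685
grasp_force: 30.0
```

Emit:
apply_moves --steps '[[[0,0,0,0,0,0,-1]]]'

```text
time_s: 13.8
position: [0.59, 0.0923, 0.1594]
tcp_rot: [[-0.697, 0.717, 0.001], [0.717, 0.697, -0.0], [-0.0, 0.0, -1.0]]
force: [0.3, 0.6, -6.1]
opening: 0.687
grasp_force: 30.0
```

Emit:
apply_moves --steps '[[[0,0,0,0,0,0,-1]]]'

```text
time_s: 13.92
position: [0.5899, 0.0924, 0.1591]
tcp_rot: [[-0.697, 0.717, 0.0], [0.717, 0.697, -0.0], [-0.0, 0.0, -1.0]]
force: [-0.8, 0.3, -5.4]
opening: 0.686
grasp_force: 30.0
```

Emit:
apply_moves --steps '[[[0.2,-0.05,0,0,0,0,-1],[0.2,-0.05,1,0,0,0,-1],[0.2,-0.05,2,0,0,0,-1],[0.2,-0.05,2.5,0,0,0,-1],[0.2,-0.05,2.8,0,0,0,-1],[0.2,-0.05,2.8,0,0,0,-1]]]'

```text
time_s: 14.68
position: [0.5881, 0.0934, 0.1308]
tcp_rot: [[-0.697, 0.717, -0.0], [0.717, 0.697, 0.0], [0.0, -0.0, -1.0]]
force: [-0.6, -0.2, -4.8]
opening: 0.682
grasp_force: 30.0
```

Emit:
apply_moves --steps '[[[0,0,0.2,0,0,0,-1],[0,0,0.4,0,0,0,-1],[0,0,0.5,0,0,0,-1]]]'

```text
time_s: 15.05
position: [0.5882, 0.0934, 0.126]
tcp_rot: [[-0.697, 0.717, 0.0], [0.717, 0.697, -0.0], [-0.0, 0.0, -1.0]]
force: [0.6, 0.3, -5.3]
opening: 0.688
grasp_force: 30.0
```

Emit:
apply_moves --steps '[[[0,0,0.2,0,0,0,-1],[0,0,0.4,0,0,0,-1],[0,0,0.6,0,0,0,-1],[0,0,0.6,0,0,0,-1]]]'

```text
time_s: 15.55
position: [0.588, 0.0934, 0.1198]
tcp_rot: [[-0.697, 0.717, -0.0], [0.717, 0.697, -0.0], [0.0, -0.0, -1.0]]
force: [-0.1, -0.5, -4.6]
opening: 0.686
grasp_force: 30.0
```

Emit:
apply_moves --steps '[[[0,0,0.2,0,0,0,-1],[0,0,0.4,0,0,0,-1],[0,0,0.6,0,0,0,-1],[0,0,0.6,0,0,0,-1]]]'

```text
time_s: 16.05
position: [0.5884, 0.0934, 0.1146]
tcp_rot: [[-0.697, 0.717, 0.001], [0.717, 0.697, -0.0], [-0.0, 0.0, -1.0]]
force: [-1.6, -0.1, 1.3]
opening: 0.687
grasp_force: 30.0
```

Emit:
apply_moves --steps '[[[0,0,0.2,0,0,0,-1],[0,0,0.4,0,0,0,-1],[0,0,0.55,0,0,0,-1],[0,0,0.55,0,0,0,-1]]]'

```text
time_s: 16.55
position: [0.5884, 0.0933, 0.1095]
tcp_rot: [[-0.697, 0.717, 0.001], [0.717, 0.697, -0.0], [-0.001, 0.0, -1.0]]
force: [-2.5, -0.4, 7.6]
opening: 0.685
grasp_force: 30.0
```

Emit:
apply_moves --steps '[[[0,0,0.1,0,0,0,-1],[0,0,0.15,0,0,0,-1],[0,0,0.15,0,0,0,-1]]]'

```text
time_s: 16.92
position: [0.5885, 0.0933, 0.1094]
tcp_rot: [[-0.697, 0.717, 0.001], [0.717, 0.697, -0.0], [-0.001, 0.001, -1.0]]
force: [-4.6, -1.0, 15.8]
opening: 0.682
grasp_force: 30.0
```

Emit:
apply_moves --steps '[[[0,0,0.05,0,0,0,-1],[0,0,0.05,0,0,0,-1],[0,0,0.05,0,0,0,-1],[0,0,0.05,0,0,0,-1]]]'

```text
time_s: 17.42
position: [0.5885, 0.0933, 0.1094]
tcp_rot: [[-0.697, 0.717, 0.002], [0.717, 0.697, -0.0], [-0.001, 0.001, -1.0]]
force: [-6.1, -0.6, 17.7]
opening: 0.683
grasp_force: 30.0
```

```bash
python3 - <<'E'
from h import *
s=bot.read_state();print(s['time_s'],s['position'],s['force'])
im=bot.capture("scene");m=bot.camera_model("scene");u=proj(m,[.5875,.0937,.12])[0].astype(int)
cv2.imwrite("pics/s9.png",cv2.resize(im[u[1]-60:u[1]+50,u[0]-70:u[0]+70],None,fx=5,fy=5,interpolation=2))
E
```

```text
17.425 [0.58849971 0.09329867 0.10937525] [-6.05794215 -0.56303876 17.67276809]
```

View pics/s9.png

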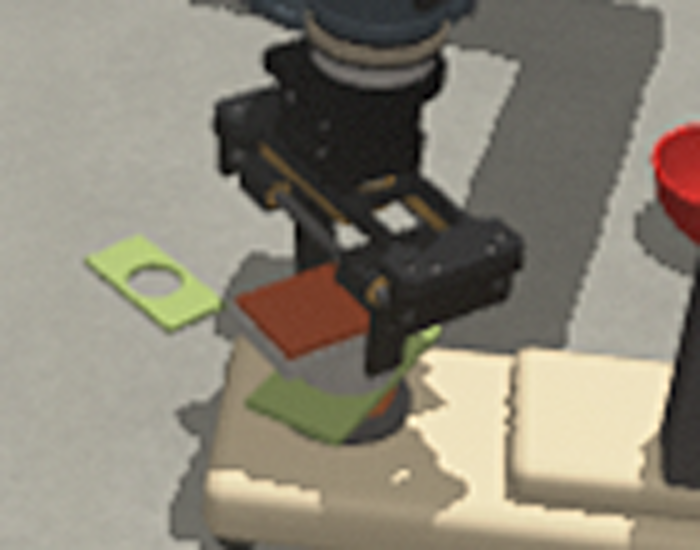

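The platen is seated flat on the sheet at crop (340,370). The TCP has stopped at 0.1094 m while the push force rose to 18 N, which puts the collar on its stop.

```bash
python3 -c "
from rig import bot
print(bot.hand_in())"
```

```text
the job is handed in; nothing more can be done
None
```

The sheet is on the collar and the platen is meshed on the post; I handed in still gripping it and pressing at about 18 N, with the collar at its stop judging by force and height, at 17.4 s of the 64 s allowed.

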